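# Pack two grocery orders in the stockroom

## Task

Make up two customer orders from the stock on the packing bench: first the red tray, with the dark soy sauce bottle and the yellow tin, and only when both stand in it the blue tray, with the red chilli jar and the pink tea carton. Stand each thing upright on the floor of its tray, one to a cell (either cell will do), setting it down without dropping it. Leave the other stock, the pale vinegar bottle and the green tin, standing where it is.

Things in the scene. Friction and masses are not known exactly. Their poses are not given: they have to be found in the camera images.
- tray_red: Red plastic order tray, empty, fixed to the bench: 100 mm (its x) by 200 mm (its y), walls 30 mm high, walls and floor 5 mm thick. A divider (top 26 mm above the bench) makes two cells, each 90 mm (tray x) by 92 mm (tray y), centred at tray y = +49 and -49 mm. Origin: centre of its underside, on the bench; z up. Turned up to 15 degrees. The two trays trade places.
- tray_blue: Blue plastic order tray, empty, fixed to the bench: 100 mm (its x) by 200 mm (its y), walls 30 mm high, walls and floor 5 mm thick. A divider (top 26 mm above the bench) makes two cells, each 90 mm (tray x) by 92 mm (tray y), centred at tray y = +49 and -49 mm. Origin: centre of its underside, on the bench; z up. Turned up to 15 degrees. The two trays trade places.
- soy_bottle_c (a point): Soy sauce bottle: near-black glass, red cap, yellow label; 52 mm in diameter, 130 mm tall; the straight body ends 80 mm above its foot, the shoulder and thin neck lie above. About 0.24 kg. Point: on its axis, half-way up; z up. Stands upright in any of six stock places (two rows of three, 13 cm apart in y, rows 15 cm apart in x, roughly).
- yellow_tin_c (a point): Yellow tin, top and sides, with a red band; 60 mm in diameter, 110 mm tall, straight sides all the way up. About 0.3 kg. Point: on its axis, half-way up; z up. Stands upright in any of six stock places (two rows of three, 13 cm apart in y, rows 15 cm apart in x, roughly).
- chilli_jar_c (a point): Chilli jar: deep red contents, black lid, orange label; 60 mm in diameter, 110 mm tall; straight sides end 80 mm above its foot, the lid is narrower (53 mm). About 0.28 kg. Point: on its axis, half-way up; z up. Stands upright in any of six stock places (two rows of three, 13 cm apart in y, rows 15 cm apart in x, roughly).
- tea_carton_c (a point): Pink tea carton with white panels, a white strip across its top: 50 mm along its x, 65 mm along its y, 120 mm tall, about 0.14 kg. Point: its centre; z up. Its x lies within 20 degrees of world x at the start. Stands upright in any of six stock places (two rows of three, 13 cm apart in y, rows 15 cm apart in x, roughly).
- vinegar_bottle_c (a point): Vinegar bottle, to be left alone: pale cream glass, white cap, green label; 52 mm in diameter, 130 mm tall; the straight body ends 80 mm above its foot, the shoulder and thin neck lie above. About 0.24 kg. Point: on its axis, half-way up; z up. Stands upright in any of six stock places (two rows of three, 13 cm apart in y, rows 15 cm apart in x, roughly).
- green_tin_c (a point): Green tin with a white band, to be left alone; 60 mm in diameter, 110 mm tall, straight sides all the way up. About 0.3 kg. Point: on its axis, half-way up; z up. Stands upright in any of six stock places (two rows of three, 13 cm apart in y, rows 15 cm apart in x, roughly).
Mind the look-alikes: they are no part of the job. Several things look just like the part that bears tea_carton_c: the one meant starts farthest from the robot's base.

How it is judged:
By the outcome, as a careful person would: the job done as asked, in the order asked, and still so for the second after the job is handed in, with the robot touching nothing.
It also fails if it takes over 122 s, if anything falls off the work surface, if the arm or the gripper's body presses on something with over 40 N, if the wrist force passes 120 N, or if a joint passes its speed limit or range.

## Robot

A 6-joint arm with a two-finger parallel gripper is mounted at the origin on the work surface. World frame = base frame: x ahead of the robot, y to its left, z up, the work surface at z = 0. Lengths are in m, angles in rad, forces in N, time in s.
With the tool pointing down it reaches from about 0.375 to 0.9 m from the base axis. Payload 3.1 kg.
Tool frame: the origin (TCP) lies between the finger pads; the fingertips stand 17 mm ahead of it and the grasp point (between the pads) lies 2 mm behind it (robot.nose_length is the distance from the TCP to the fingertips, in m); z points along the fingers, y is the line along which they close (so a half turn about z gives the same grasp; the last joint's range is limited). The gripper opens to 87 mm and grips with 3 to 60 N. Pads are 19 mm wide; open, the fingers measure 117 mm over their backs; the gripper's body (75 mm by 190 mm) begins 51 mm behind the grasp point.
Start: joints at [-1.502, 0.527, 1.433, -0, 1.181, -0.178], TCP at [0.153, -0.606, 0.24] pointing down, gripper open.
Joint ranges: [-3.08, 3.08], [-0.75, 2.2], [0.22, 2.44], [-1.43, 4.57], [0, 2.65], [-2.85, 2.85]. Speed limits (rad/s): [2.79, 2.79, 3.14, 3.14, 3.14, 3.14].

## Interface

Orientations are given as a unit quaternion [x, y, z, w].
In Python, from rig import robot, cams gives the robot as it stands.
- The arm moves only by the shell command python3 -m pendant 'ROWS' [FORCE]. ROWS is JSON, a list of rows, each an object with "jaw": the opening, from 0 (shut) to 1 (fully open); "linear": the shift along the tool's x, y, z in cm, a list of three; "twist": the turn about the tool's z in degrees. A call has 1 to 12 rows; each row shifts and turns the commanded pose from where the row before left it, along the tool's axes as they then stand; what a row does not reach is not made up. A row lasts 1/12 s, in which the tool goes at most 41.7 mm and 7.16 degrees, less where a joint would pass 70% of its speed; a pose out of reach is approached as far as the arm can. A call is refused whole if a number of a shift passes 4.17 or a number of a turn 7.16, either way. A call with a gripper value outside its range is refused whole. The fingers move at their own pace and stop on an object; FORCE is the grip in N (left out, the last holds). Time passes only in rows, so rows that do not move let the fingers close. It gives the time, the measured TCP pose, the force, the opening and the grip force at its end, in the units of the state.
- robot.get_obs(): the state, without advancing time (a new reading comes with each control period).
- cams.camera(name): name is "scene" or "top"; returns a dict with "color" (420x560x3 uint8, blue, green, red), "depth" (420x560 float32, m along the optical axis (not along the pixel's ray), 0 where there is no reading), "fov_y" (degrees; the focal length in pixels is half the picture's height over the tangent of half this angle, whatever the lens; pixels are square), "cx", "cy" (the principal point, pixels), "k1" (the pictures are not rectified: a ray, as slopes to the right and down, at radius r is drawn at 1 + k1 r^2 times it, then the intrinsics apply), "view" (4x4, takes a point from world to camera coordinates). Camera axes: x right, y down, z forward; pixel columns grow to the right and rows downward; lengths in m; the calibration is good to about 2 mm. A picture is of the moment at which its call begins.
- robot.hand_in(): hands the job in; it is judged then, once.
The state is a dict: "time": time; "q": joint angles; "joint_velocities": joint speeds; "joint_torque": joint torques, N m; "position": TCP position; "tool_rot": TCP orientation; "ft_force": force on the tool from outside, world axes, zero at the start; "moment": the same for the moment, N m; "grip_width": finger opening in m; "grip_force": force on a finger pad.
Only numpy, scipy, OpenCV 4.12 (cv2) and the standard library are available. Lean on these libraries where they do the work, as an engineer would, in place of code of your own. Each camera call takes 0.05 s, during which the arm holds its last target. There are 200 camera calls.

## Working session

There is one attempt and no reset: what is moved stays moved. The work goes in short steps, Python scripts to look and compute and a shell command to move; the robot and the scene stay as the last step left them, time stands still between calls to the robot, and variables do not carry over. Pictures are saved under pics/ and viewed, at most 14 in all, crops included, and the job is handed in when it is done.

```bash
ls; mkdir -p pics
python3 - <<'E'
from rig import robot,cams
import cv2,numpy as np
for n in("scene","top"):
    c=cams.camera(n); cv2.imwrite(f"pics/{n}0.png",c["color"]); np.save(f"{n}0.npy",c["depth"])
    print(n,c["fov_y"],c["cx"],c["cy"],c["k1"],np.round(c["view"],3).tolist())
print(robot.get_obs())
E
```

```text
pics
scene 43.566836360948564 280.6240916415095 199.8408102403009 -0.10208597964464763 [[-0.868, 0.497, 0.015, 0.389], [0.37, 0.665, -0.649, -0.084], [-0.332, -0.557, -0.761, 1.159], [0.0, 0.0, 0.0, 1.0]]
top 45.475259340062344 273.76509222931645 210.488640122365 -0.1313784475164604 [[0.024, -1.0, -0.004, -0.045], [-0.994, -0.023, -0.106, 0.417], [0.106, 0.007, -0.994, 1.147], [0.0, 0.0, 0.0, 1.0]]
{'time': 0.1, 'q': array([-1.50145525e+00,  5.28388156e-01,  1.43377785e+00, -2.45862614e-05,
        1.18141727e+00, -1.78509937e-01]), 'joint_velocities': array([-0.00171955, -0.00268145, -0.00516311,  0.00048667, -0.00052619,
       -0.00083051]), 'joint_torque': array([-3.55431657e-04, -4.40986562e+01, -1.77150124e+01,  6.35505212e-02,
        5.34171949e-02, -3.53212636e-05]), 'position': array([ 0.1532971 , -0.60525306,  0.23865911]), 'tool_rot': array([ 9.92329987e-01,  1.23613131e-01,  4.29502467e-05, -9.94450339e-04]), 'ft_force': array([ 0.03357347, -0.15732885, -1.02931164]), 'moment': array([ 0.0219389 ,  0.04234055, -0.01016015]), 'grip_force': 0.0, 'grip_width': 0.08721573090519333}
```

View pics/scene0.png

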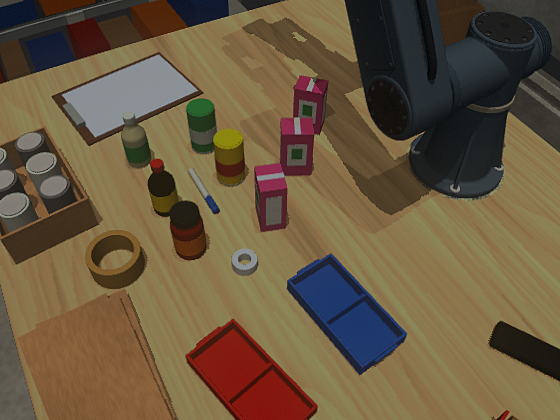

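View pics/top0.png

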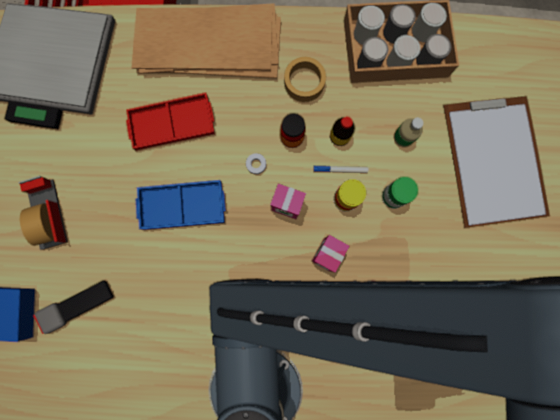

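The pictures show, in top0 (up is +x, left is +y): red tray (171,121), blue tray (181,205), chilli (293,130), soy (343,130), vinegar (409,131), yellow tin (351,195), green tin (400,192). The cartons are at (289,200), (331,254) and one hidden under the arm. The one at (289,200) is farthest from the base (256,395), so it is the one meant. In scene0 it stands at (270,197), with soy at (162,190), chilli at (187,230) and the yellow tin at (229,157).

```bash
cat > h.py <<'E'
import numpy as np,cv2
from rig import robot,cams
from scipy.optimize import least_squares
def cloud(n):
    c=cams.camera(n); d=c["depth"]; H,W=d.shape; f=H/2/np.tan(np.radians(c["fov_y"])/2)
    v,u=np.mgrid[:H,:W]; K=np.array([[f,0,c["cx"]],[0,f,c["cy"]],[0,0,1.]])
    p=cv2.undistortPoints(np.stack([u,v],-1).reshape(-1,1,2).astype(float),K,np.array([c["k1"],0,0,0])).reshape(H,W,2)
    P=np.dstack([p*d[...,None],d,np.ones((H,W))])@np.linalg.inv(c["view"]).T
    P[d==0]=np.nan
    return P[...,:3],c["color"]
E
python3 - <<'E'
from h import *
T,tc=cloud("top"); S,sc=cloud("scene")
px={"chilli":((293,122),(186,216)),"soy":((345,124),(157,166)),"vin":((415,124),(128,120)),"yellow":((351,190),(229,137)),"green":((402,188),(201,105)),"tea":((289,198),(270,172)),"tea2":((331,252),(297,124))}
def near(X,c,r,z0,z1):
    Q=X.reshape(-1,3); return Q[(np.hypot(Q[:,0]-c[0],Q[:,1]-c[1])<r)&(Q[:,2]>z0)&(Q[:,2]<z1)]
for n,(a,b) in px.items():
    p=T[a[1],a[0]];q=S[b[1],b[0]]
    print(n,"top",p.round(3),"scene",q.round(3))
    zt=[np.nanpercentile(near(X,p,.04,.02,.2)[:,2],97).round(4) for X in(T,S)]
    out=[]
    for X in (T,S):
        if n[:3]=="tea":
            Q=near(X,p,.06,zt[0]-.012,.2); r=cv2.minAreaRect((Q[:,:2]*1000).astype(np.float32)); out.append(np.round([*r[0],*r[1],r[2]],1))
        else:
            R=.026 if n in("soy","vin") else .03
            Q=near(X,p,.06,.015,.07)
            s=least_squares(lambda c:np.hypot(Q[:,0]-c[0],Q[:,1]-c[1])-R,p[:2]+[-.00,0],loss="soft_l1",f_scale=.002) if len(Q)>10 else None
            Q2=near(X,p,.05,zt[0]-.006,.2)
            out.append((len(Q),s and (s.x*1000).round(1),((Q2[:,:2].min(0)+Q2[:,:2].max(0))*500).round(1),np.ptp(Q2[:,:2],axis=0).round(3)))
    print("   z",zt,out)
for X,c,nm in((T,tc,"top"),(S,sc,"scene")):
    b,g,r=[c[...,i].astype(int) for i in range(3)]
    for col,m in(("red",(r>90)&(g<60)&(b<60)),("blue",(b>90)&(r<80)&(b>r+50))):
        Q=X[m]; Q=Q[(Q[:,0]>.3)&(Q[:,0]<.8)&(Q[:,1]>.05)&(Q[:,1]<.45)&(Q[:,2]<.05)&(Q[:,2]>.02)]
        m2=np.median(Q,0); Q=Q[np.hypot(*(Q-m2)[:,:2].T)<.15]
        print(nm,col,len(Q),[np.round(x,1) for x in cv2.minAreaRect((Q[:,:2]*1000).astype(np.float32))],np.percentile(Q[:,2],[5,50,95]).round(4))
E
```

```text
chilli top [ 0.605 -0.073  0.112] scene [ 0.605 -0.06   0.111]
   z [np.float64(0.1144), np.float64(0.1126)] [(148, array([602.3, -72.7]), array([601.4, -72.1]), array([0.051, 0.051])), (573, array([604.5, -72.3]), array([604.5, -71.8]), array([0.051, 0.053]))]
soy top [ 0.599 -0.185  0.13 ] scene [ 0.609 -0.179  0.13 ]
   z [np.float64(0.1328), np.float64(0.1307)] [(146, array([ 606.1, -189.4]), array([ 603.4, -189.8]), array([0.024, 0.023])), (464, array([ 607.1, -188. ]), array([ 608.1, -187.1]), array([0.023, 0.024]))]
vin top [ 0.604 -0.339  0.131] scene [ 0.614 -0.333  0.127]
   z [np.float64(0.1326), np.float64(0.1315)] [(181, array([ 607.1, -345.5]), array([ 607. , -345.3]), array([0.025, 0.025])), (467, array([ 609.5, -343.9]), array([ 608.5, -343.6]), array([0.025, 0.028]))]
yellow top [ 0.457 -0.201  0.114] scene [ 0.452 -0.204  0.111]
   z [np.float64(0.1149), np.float64(0.1128)] [(104, array([ 452.6, -204.6]), array([ 453.1, -204.2]), array([0.057, 0.057])), (538, array([ 454.9, -203.9]), array([ 455.6, -201.8]), array([0.058, 0.057]))]
green top [ 0.464 -0.314  0.111] s
[... 339 characters left out ...]
 [array([433.9, -64.2,  64.9,  50.7,  71.2]), array([436.6, -63.2,  68.6,  50.2,  71.3])]
tea2 top [ 0.322 -0.159  0.118] scene [ 0.319 -0.163  0.12 ]
   z [np.float64(0.1247), np.float64(0.1222)] [array([ 319.4, -160.8,   50.7,   65.3,   62.1]), array([ 321.7, -158.6,   54.9,   64.4,   60.3])]
top red 596 [array([628.1, 219.3]), array([100.1, 208.4]), np.float64(12.7)] [0.0235 0.0293 0.0335]
top blue 644 [array([426.6, 185.8]), array([ 99.5, 208.2]), np.float64(6.2)] [0.0247 0.0298 0.034 ]
scene red 1062 [array([632.9, 221.9]), array([100.1, 208.1]), np.float64(13.3)] [0.0258 0.0299 0.0325]
scene blue 945 [array([430.1, 188.6]), array([100.5, 210.3]), np.float64(6.0)] [0.0257 0.0299 0.0323]
```

Measured heights fit the text: 112, 131 and 123 mm, with the tray walls at 30 mm. The two views agree to about 3 mm. I'll turn the tool so that tool y = world x and tool x = world y, move over the soy bottle, and check the third carton's distance.

```bash
python3 -m pendant '[{"jaw":1,"linear":[0,0,0],"twist":-6.9},{"jaw":1,"linear":[0,0,0],"twist":-6.9},{"jaw":1,"linear":[0,0,0],"twist":-6.9},{"jaw":1,"linear":[0,0,0],"twist":-6.9},{"jaw":1,"linear":[0,0,0],"twist":-6.9},{"jaw":1,"linear":[0,0,0],"twist":-6.9},{"jaw":1,"linear":[0,0,0],"twist":-6.9},{"jaw":1,"linear":[0,0,0],"twist":-6.9},{"jaw":1,"linear":[0,0,0],"twist":-6.9},{"jaw":1,"linear":[0,0,0],"twist":-6.9},{"jaw":1,"linear":[0,0,0],"twist":-6.8},{"jaw":1,"linear":[0,0,0],"twist":0}]' 30
python3 - <<'E'
from h import *
S,sc=cloud("scene")
for u,v in((313,84),(310,90),(297,124),(270,172)): print(S[v,u].round(3),np.hypot(*S[v,u,:2]).round(3))
from scipy.spatial.transform import Rotation as R
o=robot.get_obs();print(o["position"],R.from_quat(o["tool_rot"]).as_matrix().round(3).tolist())
E
```

```text
time: 1.2
position: [0.1533, -0.6057, 0.2393]
tool_rot: [0.706, 0.708, 0.0, -0.0]
ft_force: [0.5, 0.0, 0.2]
grip_width: 0.0871
grip_force: 0.0
[ 0.221 -0.259  0.12 ] 0.34
[ 0.237 -0.245  0.119] 0.341
[ 0.319 -0.163  0.121] 0.358
[ 0.431 -0.072  0.121] 0.437
[ 0.15333475 -0.60569746  0.23931625] [[0.003, 1.0, 0.0], [1.0, -0.003, 0.001], [0.001, 0.0, -1.0]]
```

```bash
python3 -m pendant '[{"jaw":1,"linear":[2.3,2.5,0],"twist":0},{"jaw":1,"linear":[2.3,2.5,0],"twist":0},{"jaw":1,"linear":[2.3,2.5,0],"twist":0},{"jaw":1,"linear":[2.3,2.5,0],"twist":0},{"jaw":1,"linear":[2.3,2.5,0],"twist":0},{"jaw":1,"linear":[2.3,2.5,0],"twist":0},{"jaw":1,"linear":[2.3,2.5,0],"twist":0},{"jaw":1,"linear":[2.3,2.5,0],"twist":0},{"jaw":1,"linear":[2.3,2.5,0],"twist":0},{"jaw":1,"linear":[2.3,2.5,0],"twist":0},{"jaw":1,"linear":[2.3,2.5,0],"twist":0},{"jaw":1,"linear":[2.3,2.5,0],"twist":0}]'
python3 -m pendant '[{"jaw":1,"linear":[2.3,2.5,0],"twist":0},{"jaw":1,"linear":[2.3,2.5,0],"twist":0},{"jaw":1,"linear":[2.3,2.5,0],"twist":0},{"jaw":1,"linear":[2.3,2.5,0],"twist":0},{"jaw":1,"linear":[2.3,2.5,0],"twist":0},{"jaw":1,"linear":[2.3,2.5,0],"twist":0},{"jaw":1,"linear":[0,0,0],"twist":0},{"jaw":1,"linear":[0,0,0],"twist":0},{"jaw":1,"linear":[0,0,0],"twist":0}]'
```

```text
time: 2.25
position: [0.4544, -0.3286, 0.2396]
tool_rot: [0.708, 0.706, 0.0, 0.0]
ft_force: [0.3, -0.7, 0.5]
grip_width: 0.0869
grip_force: 0.0
time: 3.0
position: [0.6028, -0.1919, 0.2392]
tool_rot: [0.707, 0.707, -0.0, -0.0]
ft_force: [-1.1, -1.3, 0.4]
grip_width: 0.0868
grip_force: 0.0
```

```bash
python3 -m pendant '[{"jaw":1,"linear":[0.3,0.4,0],"twist":0},{"jaw":1,"linear":[0,0,2],"twist":0},{"jaw":1,"linear":[0,0,2],"twist":0},{"jaw":1,"linear":[0,0,2],"twist":0},{"jaw":1,"linear":[0,0,2],"twist":0},{"jaw":1,"linear":[0,0,2],"twist":0},{"jaw":1,"linear":[0,0,2],"twist":0},{"jaw":1,"linear":[0,0,1.5],"twist":0},{"jaw":1,"linear":[0,0,1.5],"twist":0},{"jaw":1,"linear":[0,0,0.8],"twist":0},{"jaw":1,"linear":[0,0,0],"twist":0},{"jaw":1,"linear":[0,0,0],"twist":0}]'
python3 - <<'E'
from h import *
c=cams.camera("scene")["color"][90:290,90:300]; cv2.imwrite("pics/s1.png",cv2.resize(c,None,fx=2.8,fy=2.8,interpolation=cv2.INTER_CUBIC))
E
```

```text
time: 4.0
position: [0.607, -0.1896, 0.0816]
tool_rot: [0.708, 0.707, -0.0, -0.0]
ft_force: [0.4, -0.1, 0.3]
grip_width: 0.087
grip_force: 0.0
```

View pics/s1.png

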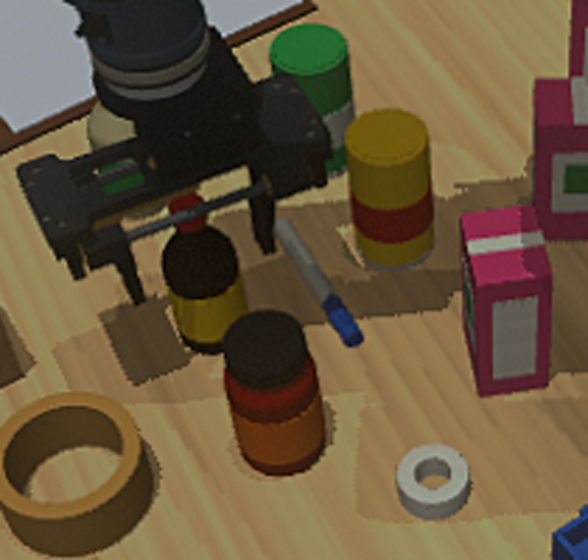

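The crop shows the fingers, tips at (135,300) and (265,250), straddling the soy bottle at (205,275), with the cap just clear of the gripper body. I'll close and lift a little.

```bash
python3 -m pendant '[{"jaw":0.8,"linear":[0,0,0.1],"twist":0},{"jaw":0.6,"linear":[0,0,0],"twist":0},{"jaw":0.5,"linear":[0,0,0],"twist":0},{"jaw":0.4,"linear":[0,0,0],"twist":0},{"jaw":0.4,"linear":[0,0,0],"twist":0},{"jaw":0.4,"linear":[0,0,0],"twist":0},{"jaw":0.4,"linear":[0,0,0],"twist":0},{"jaw":0.4,"linear":[0,0,0],"twist":0},{"jaw":0.4,"linear":[0,0,0],"twist":0}]' 25
```

```text
time: 4.8
position: [0.6073, -0.1888, 0.0807]
tool_rot: [0.707, 0.707, -0.0, -0.0]
ft_force: [-0.8, -0.2, 2.0]
grip_width: 0.051
grip_force: 25.0
```

```bash
python3 -m pendant '[{"jaw":0.3,"linear":[0,0,0],"twist":0},{"jaw":0.3,"linear":[0,0,0],"twist":0},{"jaw":0.3,"linear":[0,0,-0.5],"twist":0},{"jaw":0.3,"linear":[0,0,-1],"twist":0},{"jaw":0.3,"linear":[0,0,-1.5],"twist":0},{"jaw":0.3,"linear":[0,0,0],"twist":0},{"jaw":0.3,"linear":[0,0,0],"twist":0}]'
```

```text
time: 5.38
position: [0.6081, -0.1893, 0.1116]
tool_rot: [0.707, 0.707, 0.0, 0.001]
ft_force: [0.5, -0.2, -2.3]
grip_width: 0.0509
grip_force: 25.0
```

Held at 50.9 mm wide. Lift and traverse to the red tray's +y cell at (619.5, 268).

```bash
python3 -m pendant '[{"jaw":0.3,"linear":[0,0,-1.8],"twist":0},{"jaw":0.3,"linear":[0,0,-2],"twist":0},{"jaw":0.3,"linear":[0,0,-2],"twist":0},{"jaw":0.3,"linear":[0,0,-2],"twist":0},{"jaw":0.3,"linear":[0,0,-2],"twist":0},{"jaw":0.3,"linear":[0,0,-2],"twist":0},{"jaw":0.3,"linear":[0,0,-1],"twist":0},{"jaw":0.3,"linear":[1,0,0],"twist":0},{"jaw":0.3,"linear":[2,0,0],"twist":0},{"jaw":0.3,"linear":[2.5,0.1,0],"twist":0},{"jaw":0.3,"linear":[2.5,0.1,0],"twist":0},{"jaw":0.3,"linear":[2.5,0.1,0],"twist":0}]'
python3 -m pendant '[{"jaw":0.3,"linear":[2.5,0.1,0],"twist":0},{"jaw":0.3,"linear":[2.5,0.1,0],"twist":0},{"jaw":0.3,"linear":[2.5,0.1,0],"twist":0},{"jaw":0.3,"linear":[2.5,0.1,0],"twist":0},{"jaw":0.3,"linear":[2.5,0.1,0],"twist":0},{"jaw":0.3,"linear":[2.5,0.1,0],"twist":0},{"jaw":0.3,"linear":[2.5,0.1,0],"twist":0},{"jaw":0.3,"linear":[2.5,0.1,0],"twist":0},{"jaw":0.3,"linear":[2.5,0.1,0],"twist":0},{"jaw":0.3,"linear":[2.5,0,0],"twist":0},{"jaw":0.3,"linear":[2.5,0,0],"twist":0},{"jaw":0.3,"linear":[2.5,0,0],"twist":0}]'
python3 -m pendant '[{"jaw":0.3,"linear":[2.5,0,0],"twist":0},{"jaw":0.3,"linear":[1.5,0,0],"twist":0},{"jaw":0.3,"linear":[1,0,0],"twist":0},{"jaw":0.3,"linear":[0,0,0],"twist":0},{"jaw":0.3,"linear":[0,0,0],"twist":0},{"jaw":0.3,"linear":[0,0,0],"twist":0}]'
```

```text
time: 6.38
position: [0.6089, -0.0819, 0.2364]
tool_rot: [0.707, 0.707, -0.001, -0.002]
ft_force: [0.0, 0.1, -3.0]
grip_width: 0.0506
grip_force: 25.0
time: 7.38
position: [0.6175, 0.2178, 0.2361]
tool_rot: [0.707, 0.707, -0.002, -0.001]
ft_force: [0.1, 1.3, -3.2]
grip_width: 0.0511
grip_force: 25.0
time: 7.88
position: [0.6193, 0.2648, 0.2381]
tool_rot: [0.707, 0.707, -0.001, 0.0]
ft_force: [-1.0, -1.4, -2.5]
grip_width: 0.0508
grip_force: 25.0
```

```bash
python3 -m pendant '[{"jaw":0.3,"linear":[0.3,0,1],"twist":0},{"jaw":0.3,"linear":[0,0,2],"twist":0},{"jaw":0.3,"linear":[0,0,2],"twist":0},{"jaw":0.3,"linear":[0,0,2],"twist":0},{"jaw":0.3,"linear":[0,0,2],"twist":0},{"jaw":0.3,"linear":[0,0,2],"twist":0},{"jaw":0.3,"linear":[0,0,2],"twist":0},{"jaw":0.3,"linear":[0,0,1],"twist":0},{"jaw":0.3,"linear":[0,0,0.3],"twist":0},{"jaw":0.3,"linear":[0,0,0],"twist":0},{"jaw":0.3,"linear":[0,0,0],"twist":0}]'
python3 - <<'E'
from h import *
c=cams.camera("scene")["color"][220:420,150:430]; cv2.imwrite("pics/s2.png",cv2.resize(c,None,fx=2.5,fy=2.5,interpolation=cv2.INTER_CUBIC))
E
```

```text
time: 8.8
position: [0.6202, 0.269, 0.0964]
tool_rot: [0.707, 0.707, 0.001, 0.0]
ft_force: [-0.1, 0.2, -2.9]
grip_width: 0.0508
grip_force: 25.0
```

View pics/s2.png

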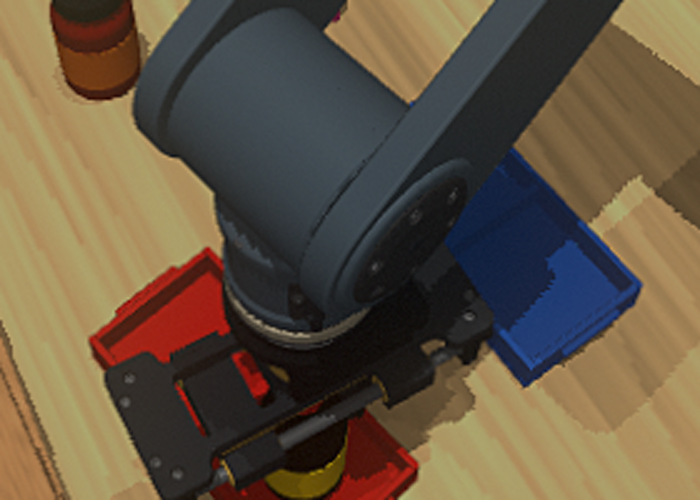

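The bottle, at crop (305,470), is inside the near cell of the red tray, clear of the walls. Lower the last centimetre slowly.

```bash
python3 -m pendant '[{"jaw":0.3,"linear":[0,0,0.3],"twist":0},{"jaw":0.3,"linear":[0,0,0.3],"twist":0},{"jaw":0.3,"linear":[0,0,0.2],"twist":0},{"jaw":0.3,"linear":[0,0,0.1],"twist":0},{"jaw":0.3,"linear":[0,0,0],"twist":0},{"jaw":0.3,"linear":[0,0,0],"twist":0}]'
python3 -m pendant '[{"jaw":0.3,"linear":[0,0,0.1],"twist":0},{"jaw":0.3,"linear":[0,0,0.05],"twist":0},{"jaw":0.3,"linear":[0,0,0],"twist":0},{"jaw":0.3,"linear":[0,0,0],"twist":0}]'
```

```text
time: 9.35
position: [0.6193, 0.2692, 0.0865]
tool_rot: [0.707, 0.707, -0.0, -0.0]
ft_force: [-0.3, 0.4, -1.8]
grip_width: 0.051
grip_force: 25.0
time: 9.68
position: [0.6196, 0.2692, 0.0857]
tool_rot: [0.707, 0.707, 0.0, 0.0]
ft_force: [-1.3, 0.6, 2.3]
grip_width: 0.0508
grip_force: 25.0
```

Contact is felt (-3 to +2 N). Release and rise.

```bash
python3 -m pendant '[{"jaw":0.65,"linear":[0,0,0],"twist":0},{"jaw":0.75,"linear":[0,0,0],"twist":0},{"jaw":0.9,"linear":[0,0,0],"twist":0},{"jaw":1,"linear":[0,0,0],"twist":0},{"jaw":1,"linear":[0,0,0],"twist":0},{"jaw":1,"linear":[0,0,-0.5],"twist":0},{"jaw":1,"linear":[0,0,-1.5],"twist":0},{"jaw":1,"linear":[0,0,-2.5],"twist":0},{"jaw":1,"linear":[0,0,-3],"twist":0},{"jaw":1,"linear":[0,0,-3],"twist":0},{"jaw":1,"linear":[0,0,-3],"twist":0},{"jaw":1,"linear":[0,0,-2],"twist":0}]'
python3 -m pendant '[{"jaw":1,"linear":[-1.5,-0.5,0],"twist":0},{"jaw":1,"linear":[-2.8,-1,0],"twist":0},{"jaw":1,"linear":[-2.8,-1,0],"twist":0},{"jaw":1,"linear":[-2.8,-1,0],"twist":0},{"jaw":1,"linear":[-2.8,-1,0],"twist":0},{"jaw":1,"linear":[-2.8,-1,0],"twist":0},{"jaw":1,"linear":[-2.8,-1,0],"twist":0},{"jaw":1,"linear":[-2.8,-1,0],"twist":0},{"jaw":1,"linear":[-2.8,-1,0],"twist":0},{"jaw":1,"linear":[-2.8,-1,0],"twist":0},{"jaw":1,"linear":[-2.8,-1,0],"twist":0},{"jaw":1,"linear":[-2.8,-1,0],"twist":0}]'
python3 -m pendant '[{"jaw":1,"linear":[-2.8,-1,0],"twist":0},{"jaw":1,"linear":[-2.8,-1,0],"twist":0},{"jaw":1,"linear":[-2.8,-1,0],"twist":0},{"jaw":1,"linear":[-2.8,-1,0],"twist":0},{"jaw":1,"linear":[-2,-1,0],"twist":0},{"jaw":1,"linear":[0,0,0],"twist":0},{"jaw":1,"linear":[0,0,0],"twist":0}]'
python3 - <<'E'
from h import *
c=cams.camera("top")["color"]; cv2.imwrite("pics/t1.png",c)
E
```

```text
time: 10.68
position: [0.6205, 0.2694, 0.2439]
tool_rot: [0.707, 0.707, 0.002, 0.001]
ft_force: [1.2, -0.0, 0.9]
grip_width: 0.0864
grip_force: 0.0
time: 11.68
position: [0.5038, -0.0551, 0.2406]
tool_rot: [0.707, 0.707, 0.0, 0.0]
ft_force: [0.3, -1.3, 1.0]
grip_width: 0.087
grip_force: 0.0
time: 12.27
position: [0.4541, -0.1868, 0.2404]
tool_rot: [0.708, 0.706, 0.0, 0.0]
ft_force: [0.4, -0.8, 0.3]
grip_width: 0.0872
grip_force: 0.0
```

View pics/t1.png

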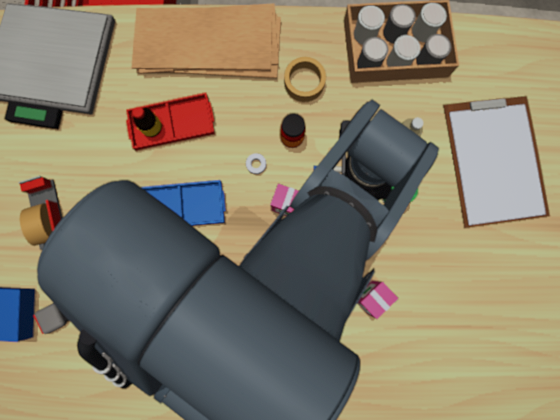

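Soy stands in the red tray's left cell at (147,122). For the yellow tin I grasp a bit higher (TCP z 0.077), so the gripper body clears the look-alike carton next to it.

```bash
python3 -m pendant '[{"jaw":1,"linear":[-1.7,0,0],"twist":0},{"jaw":1,"linear":[0,0,1],"twist":0},{"jaw":1,"linear":[0,0,2],"twist":0},{"jaw":1,"linear":[0,0,2],"twist":0},{"jaw":1,"linear":[0,0,2],"twist":0},{"jaw":1,"linear":[0,0,2],"twist":0},{"jaw":1,"linear":[0,0,2],"twist":0},{"jaw":1,"linear":[0,0,2],"twist":0},{"jaw":1,"linear":[0,0,2],"twist":0},{"jaw":1,"linear":[0,0,1.3],"twist":0},{"jaw":1,"linear":[0,0,0],"twist":0},{"jaw":1,"linear":[0,0,0],"twist":0}]'
```

```text
time: 13.32
position: [0.4545, -0.2016, 0.0767]
tool_rot: [0.707, 0.708, -0.0, -0.001]
ft_force: [0.4, -0.5, 0.2]
grip_width: 0.0868
grip_force: 0.0
```

```bash
python3 -m pendant '[{"jaw":0.85,"linear":[0,0,0],"twist":0},{"jaw":0.7,"linear":[0,0,0],"twist":0},{"jaw":0.6,"linear":[0,0,0],"twist":0},{"jaw":0.5,"linear":[0,0,0],"twist":0},{"jaw":0.4,"linear":[0,0,0],"twist":0},{"jaw":0.4,"linear":[0,0,0],"twist":0},{"jaw":0.4,"linear":[0,0,0],"twist":0},{"jaw":0.4,"linear":[0,0,0],"twist":0},{"jaw":0.4,"linear":[0,0,-0.5],"twist":0},{"jaw":0.4,"linear":[0,0,-1],"twist":0},{"jaw":0.4,"linear":[0,0,0],"twist":0},{"jaw":0.4,"linear":[0,0,0],"twist":0}]' 25
```

```text
time: 14.32
position: [0.4546, -0.2031, 0.0925]
tool_rot: [0.707, 0.707, 0.0, 0.001]
ft_force: [-1.4, -0.0, -2.9]
grip_width: 0.0598
grip_force: 25.0
```

```bash
python3 -m pendant '[{"jaw":0.4,"linear":[0,0,-1.5],"twist":0},{"jaw":0.4,"linear":[0,0,-2],"twist":0},{"jaw":0.4,"linear":[0,0,-2],"twist":0},{"jaw":0.4,"linear":[0,0,-2],"twist":0},{"jaw":0.4,"linear":[0,0,-2],"twist":0},{"jaw":0.4,"linear":[0,0,-2],"twist":0},{"jaw":0.4,"linear":[0,0,-2],"twist":0},{"jaw":0.4,"linear":[0,0,-1.5],"twist":0},{"jaw":0.4,"linear":[1,0.5,0],"twist":0},{"jaw":0.4,"linear":[2.4,1.2,0],"twist":0},{"jaw":0.4,"linear":[2.4,1.2,0],"twist":0},{"jaw":0.4,"linear":[2.4,1.2,0],"twist":0}]'
python3 -m pendant '[{"jaw":0.4,"linear":[2.4,1.2,0],"twist":0},{"jaw":0.4,"linear":[2.4,1.2,0],"twist":0},{"jaw":0.4,"linear":[2.4,1.2,0],"twist":0},{"jaw":0.4,"linear":[2.4,1.2,0],"twist":0},{"jaw":0.4,"linear":[2.4,1.2,0],"twist":0},{"jaw":0.4,"linear":[2.4,1.2,0],"twist":0},{"jaw":0.4,"linear":[2.4,1.2,0],"twist":0},{"jaw":0.4,"linear":[2.4,1.2,0],"twist":0},{"jaw":0.4,"linear":[2.4,1.2,0],"twist":0},{"jaw":0.4,"linear":[2.4,1.2,0],"twist":0},{"jaw":0.4,"linear":[2.4,1.2,0],"twist":0},{"jaw":0.4,"linear":[1.5,0.8,0],"twist":0}]'
python3 -m pendant '[{"jaw":0.4,"linear":[1.0,0.5,0],"twist":0},{"jaw":0.4,"linear":[0,0,0],"twist":0},{"jaw":0.4,"linear":[0,0,0],"twist":0},{"jaw":0.4,"linear":[0,0,0],"twist":0}]'
```

```text
time: 15.32
position: [0.4949, -0.119, 0.2407]
tool_rot: [0.708, 0.707, -0.0, -0.001]
ft_force: [0.7, 0.1, -3.7]
grip_width: 0.0598
grip_force: 25.0
time: 16.32
position: [0.6348, 0.1617, 0.2396]
tool_rot: [0.707, 0.708, -0.0, -0.002]
ft_force: [0.3, -0.1, -2.9]
grip_width: 0.0596
grip_force: 25.0
time: 16.65
position: [0.6393, 0.1673, 0.2411]
tool_rot: [0.707, 0.707, -0.001, -0.001]
ft_force: [0.1, -0.2, -3.5]
grip_width: 0.0596
grip_force: 25.0
```

```bash
python3 -m pendant '[{"jaw":0.4,"linear":[0.5,0.2,1],"twist":0},{"jaw":0.4,"linear":[0,0,2],"twist":0},{"jaw":0.4,"linear":[0,0,2],"twist":0},{"jaw":0.4,"linear":[0,0,2],"twist":0},{"jaw":0.4,"linear":[0,0,2],"twist":0},{"jaw":0.4,"linear":[0,0,2],"twist":0},{"jaw":0.4,"linear":[0,0,2],"twist":0},{"jaw":0.4,"linear":[0,0,1.3],"twist":0},{"jaw":0.4,"linear":[0,0,0.5],"twist":0},{"jaw":0.4,"linear":[0,0,0],"twist":0},{"jaw":0.4,"linear":[0,0,0],"twist":0}]'
python3 -m pendant '[{"jaw":0.4,"linear":[0,0,0.3],"twist":0},{"jaw":0.4,"linear":[0,0,0.3],"twist":0},{"jaw":0.4,"linear":[0,0,0.2],"twist":0},{"jaw":0.4,"linear":[0,0,0.1],"twist":0},{"jaw":0.4,"linear":[0,0,0],"twist":0},{"jaw":0.4,"linear":[0,0,0],"twist":0}]'
```

```text
time: 17.57
position: [0.6429, 0.1729, 0.0945]
tool_rot: [0.707, 0.707, 0.0, 0.0]
ft_force: [0.7, 1.1, -2.7]
grip_width: 0.0596
grip_force: 25.0
time: 18.07
position: [0.6424, 0.1732, 0.0852]
tool_rot: [0.707, 0.707, 0.0, 0.0]
ft_force: [0.1, -0.6, -2.7]
grip_width: 0.0598
grip_force: 25.0
```

```bash
python3 -m pendant '[{"jaw":0.4,"linear":[0,0,0.1],"twist":0},{"jaw":0.4,"linear":[0,0,0.1],"twist":0},{"jaw":0.4,"linear":[0,0,0],"twist":0},{"jaw":0.4,"linear":[0,0,0],"twist":0}]'
python3 -m pendant '[{"jaw":0.4,"linear":[0,0,0.1],"twist":0},{"jaw":0.4,"linear":[0,0,0],"twist":0},{"jaw":0.4,"linear":[0,0,0],"twist":0}]'
```

```text
time: 18.4
position: [0.6423, 0.1731, 0.083]
tool_rot: [0.707, 0.707, -0.0, -0.0]
ft_force: [0.5, 0.4, -3.9]
grip_width: 0.0597
grip_force: 25.0
time: 18.65
position: [0.6424, 0.1732, 0.0827]
tool_rot: [0.707, 0.707, 0.0, 0.0]
ft_force: [-1.4, -0.5, 0.7]
grip_width: 0.0596
grip_force: 25.0
```

Contact. Release and rise, then head for the chilli jar at (603.5, -72.4).

```bash
python3 -m pendant '[{"jaw":0.75,"linear":[0,0,0],"twist":0},{"jaw":0.85,"linear":[0,0,0],"twist":0},{"jaw":1,"linear":[0,0,0],"twist":0},{"jaw":1,"linear":[0,0,0],"twist":0},{"jaw":1,"linear":[0,0,0],"twist":0},{"jaw":1,"linear":[0,0,-0.5],"twist":0},{"jaw":1,"linear":[0,0,-1.5],"twist":0},{"jaw":1,"linear":[0,0,-2.5],"twist":0},{"jaw":1,"linear":[0,0,-3],"twist":0},{"jaw":1,"linear":[0,0,-3],"twist":0},{"jaw":1,"linear":[0,0,-3],"twist":0},{"jaw":1,"linear":[0,0,-2],"twist":0}]'
python3 -m pendant '[{"jaw":1,"linear":[-1.2,-0.2,0],"twist":0},{"jaw":1,"linear":[-2.6,-0.4,0],"twist":0},{"jaw":1,"linear":[-2.6,-0.4,0],"twist":0},{"jaw":1,"linear":[-2.6,-0.4,0],"twist":0},{"jaw":1,"linear":[-2.6,-0.4,0],"twist":0},{"jaw":1,"linear":[-2.6,-0.4,0],"twist":0},{"jaw":1,"linear":[-2.6,-0.4,0],"twist":0},{"jaw":1,"linear":[-2.6,-0.4,0],"twist":0},{"jaw":1,"linear":[-2.6,-0.5,0],"twist":0},{"jaw":1,"linear":[-2.5,-0.4,0],"twist":0},{"jaw":1,"linear":[0,0,0],"twist":0},{"jaw":1,"linear":[0,0,0],"twist":0}]'
python3 - <<'E'
from h import *
T,c=cloud("top")
for u,v in((145,115),(190,110),(191,106)): print(T[v,u].round(3))
cv2.imwrite("pics/t2.png",cv2.resize(c[80:260,100:380],None,fx=2.5,fy=2.5,interpolation=cv2.INTER_CUBIC))
E
```

```text
time: 19.65
position: [0.6435, 0.1733, 0.2409]
tool_rot: [0.707, 0.707, 0.002, 0.002]
ft_force: [0.4, -0.5, -0.5]
grip_width: 0.0867
grip_force: 0.0
time: 20.65
position: [0.6025, -0.0735, 0.2363]
tool_rot: [0.708, 0.706, -0.0, -0.001]
ft_force: [-0.2, 0.2, -0.4]
grip_width: 0.0872
grip_force: 0.0
[nan nan nan]
[0.627 0.156 0.115]
[0.635 0.153 0.12 ]
```

View pics/t2.png

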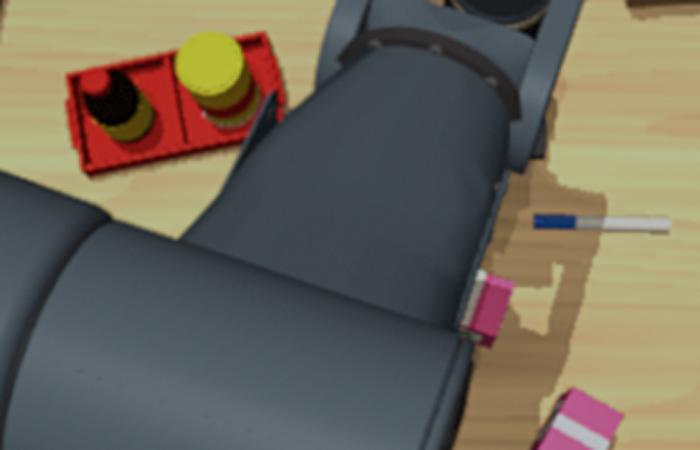

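Red tray: soy at (115,105) and the yellow tin at (215,75) both stand upright, one to a cell. Now the chilli jar.

```bash
python3 -m pendant '[{"jaw":1,"linear":[0.1,0.1,1],"twist":0},{"jaw":1,"linear":[0,0,2],"twist":0},{"jaw":1,"linear":[0,0,2],"twist":0},{"jaw":1,"linear":[0,0,2],"twist":0},{"jaw":1,"linear":[0,0,2],"twist":0},{"jaw":1,"linear":[0,0,2],"twist":0},{"jaw":1,"linear":[0,0,2],"twist":0},{"jaw":1,"linear":[0,0,2],"twist":0},{"jaw":1,"linear":[0,0,1.5],"twist":0},{"jaw":1,"linear":[0,0,0.8],"twist":0},{"jaw":1,"linear":[0,0,0],"twist":0},{"jaw":1,"linear":[0,0,0],"twist":0}]'
python3 -m pendant '[{"jaw":0.85,"linear":[0,0,0],"twist":0},{"jaw":0.7,"linear":[0,0,0],"twist":0},{"jaw":0.6,"linear":[0,0,0],"twist":0},{"jaw":0.5,"linear":[0,0,0],"twist":0},{"jaw":0.4,"linear":[0,0,0],"twist":0},{"jaw":0.4,"linear":[0,0,0],"twist":0},{"jaw":0.4,"linear":[0,0,0],"twist":0},{"jaw":0.4,"linear":[0,0,0],"twist":0}]'
python3 -m pendant '[{"jaw":0.4,"linear":[0,0,-0.5],"twist":0},{"jaw":0.4,"linear":[0,0,-1],"twist":0},{"jaw":0.4,"linear":[0,0,0],"twist":0},{"jaw":0.4,"linear":[0,0,0],"twist":0}]'
```

```text
time: 21.7
position: [0.6043, -0.07, 0.0636]
tool_rot: [0.707, 0.708, -0.0, -0.0]
ft_force: [-0.1, -0.1, 0.2]
grip_width: 0.0872
grip_force: 0.0
time: 22.37
position: [0.6042, -0.071, 0.0646]
tool_rot: [0.707, 0.707, -0.0, 0.0]
ft_force: [-1.8, 0.3, 5.0]
grip_width: 0.06
grip_force: 25.0
time: 22.7
position: [0.6049, -0.071, 0.0796]
tool_rot: [0.707, 0.707, 0.0, 0.001]
ft_force: [0.1, -0.9, -3.0]
grip_width: 0.059
grip_force: 25.0
```

```bash
python3 -m pendant '[{"jaw":0.4,"linear":[0,0,-1.5],"twist":0},{"jaw":0.4,"linear":[0,0,-2],"twist":0},{"jaw":0.4,"linear":[0,0,-2],"twist":0},{"jaw":0.4,"linear":[0,0,-2],"twist":0},{"jaw":0.4,"linear":[0,0,-2],"twist":0},{"jaw":0.4,"linear":[0,0,-2],"twist":0},{"jaw":0.4,"linear":[0,0,-2],"twist":0},{"jaw":0.4,"linear":[0,0,-1.5],"twist":0},{"jaw":0.4,"linear":[1,-0.6,0],"twist":0},{"jaw":0.4,"linear":[2.4,-1.4,0],"twist":0},{"jaw":0.4,"linear":[2.4,-1.4,0],"twist":0},{"jaw":0.4,"linear":[2.4,-1.4,0],"twist":0}]'
python3 -m pendant '[{"jaw":0.4,"linear":[2.4,-1.4,0],"twist":0},{"jaw":0.4,"linear":[2.4,-1.4,0],"twist":0},{"jaw":0.4,"linear":[2.4,-1.4,0],"twist":0},{"jaw":0.4,"linear":[2.4,-1.4,0],"twist":0},{"jaw":0.4,"linear":[2.4,-1.4,0],"twist":0},{"jaw":0.4,"linear":[2.4,-1.4,0],"twist":0},{"jaw":0.4,"linear":[2.4,-1.4,0],"twist":0},{"jaw":0.4,"linear":[2.4,-1.4,0],"twist":0},{"jaw":0.4,"linear":[2.4,-1.4,0],"twist":0},{"jaw":0.4,"linear":[1.2,-0.8,0],"twist":0},{"jaw":0.4,"linear":[0,0,0],"twist":0},{"jaw":0.4,"linear":[0,0,0],"twist":0}]'
```

```text
time: 23.7
position: [0.5541, 0.0125, 0.2275]
tool_rot: [0.708, 0.707, -0.001, -0.001]
ft_force: [-0.2, 0.2, -2.4]
grip_width: 0.0594
grip_force: 25.0
time: 24.7
position: [0.4205, 0.2396, 0.2281]
tool_rot: [0.706, 0.708, -0.001, -0.0]
ft_force: [-1.2, -0.7, -2.4]
grip_width: 0.0593
grip_force: 25.0
```

```bash
python3 -m pendant '[{"jaw":0.4,"linear":[-0.4,0.3,1],"twist":0},{"jaw":0.4,"linear":[0,0,2],"twist":0},{"jaw":0.4,"linear":[0,0,2],"twist":0},{"jaw":0.4,"linear":[0,0,2],"twist":0},{"jaw":0.4,"linear":[0,0,2],"twist":0},{"jaw":0.4,"linear":[0,0,2],"twist":0},{"jaw":0.4,"linear":[0,0,2],"twist":0},{"jaw":0.4,"linear":[0,0,1.3],"twist":0},{"jaw":0.4,"linear":[0,0,0.5],"twist":0},{"jaw":0.4,"linear":[0,0,0],"twist":0},{"jaw":0.4,"linear":[0,0,0],"twist":0}]'
python3 -m pendant '[{"jaw":0.4,"linear":[0,0,0.3],"twist":0},{"jaw":0.4,"linear":[0,0,0.3],"twist":0},{"jaw":0.4,"linear":[0,0,0.2],"twist":0},{"jaw":0.4,"linear":[0,0,0.1],"twist":0},{"jaw":0.4,"linear":[0,0,0],"twist":0},{"jaw":0.4,"linear":[0,0,0],"twist":0}]'
```

```text
time: 25.62
position: [0.4258, 0.2347, 0.081]
tool_rot: [0.707, 0.707, 0.0, 0.0]
ft_force: [0.1, -0.3, -1.4]
grip_width: 0.0592
grip_force: 25.0
time: 26.12
position: [0.4254, 0.2352, 0.0722]
tool_rot: [0.707, 0.707, 0.0, 0.0]
ft_force: [-0.5, 0.3, -3.6]
grip_width: 0.0595
grip_force: 25.0
```

```bash
python3 -m pendant '[{"jaw":0.4,"linear":[0,0,0.1],"twist":0},{"jaw":0.4,"linear":[0,0,0.1],"twist":0},{"jaw":0.4,"linear":[0,0,0],"twist":0},{"jaw":0.4,"linear":[0,0,0],"twist":0}]'
python3 -m pendant '[{"jaw":0.4,"linear":[0,0,0.1],"twist":0},{"jaw":0.4,"linear":[0,0,0],"twist":0},{"jaw":0.4,"linear":[0,0,0],"twist":0}]'
```

```text
time: 26.45
position: [0.4253, 0.2351, 0.07]
tool_rot: [0.707, 0.707, -0.0, -0.0]
ft_force: [0.5, 1.0, -2.6]
grip_width: 0.0596
grip_force: 25.0
time: 26.7
position: [0.4254, 0.2352, 0.0696]
tool_rot: [0.707, 0.707, 0.0, 0.0]
ft_force: [-1.4, -1.5, 4.3]
grip_width: 0.0596
grip_force: 25.0
```

```bash
python3 -m pendant '[{"jaw":0.75,"linear":[0,0,0],"twist":0},{"jaw":0.85,"linear":[0,0,0],"twist":0},{"jaw":1,"linear":[0,0,0],"twist":0},{"jaw":1,"linear":[0,0,0],"twist":0},{"jaw":1,"linear":[0,0,0],"twist":0},{"jaw":1,"linear":[0,0,-0.5],"twist":0},{"jaw":1,"linear":[0,0,-1.5],"twist":0},{"jaw":1,"linear":[0,0,-2.5],"twist":0},{"jaw":1,"linear":[0,0,-3],"twist":0},{"jaw":1,"linear":[0,0,-3],"twist":0},{"jaw":1,"linear":[0,0,-3],"twist":0},{"jaw":1,"linear":[0,0,-3],"twist":0}]'
python3 -m pendant '[{"jaw":1,"linear":[-1.5,0,0],"twist":0},{"jaw":1,"linear":[-2.6,0.1,0],"twist":0},{"jaw":1,"linear":[-2.6,0.1,0],"twist":0},{"jaw":1,"linear":[-2.6,0.1,0],"twist":0},{"jaw":1,"linear":[-2.6,0.1,0],"twist":0},{"jaw":1,"linear":[-2.6,0.1,0],"twist":0},{"jaw":1,"linear":[-2.6,0.1,0],"twist":0},{"jaw":1,"linear":[-2.6,0.1,0],"twist":0},{"jaw":1,"linear":[-2.6,0.1,0],"twist":0},{"jaw":1,"linear":[-2.6,0.1,0],"twist":0},{"jaw":1,"linear":[-2.6,0.1,0],"twist":0},{"jaw":1,"linear":[-2.4,0.1,0],"twist":0}]'
python3 -m pendant '[{"jaw":1,"linear":[0,0,0],"twist":6.3},{"jaw":1,"linear":[0,0,0],"twist":6.3},{"jaw":1,"linear":[0,0,0],"twist":6.2},{"jaw":1,"linear":[0,0,0],"twist":0},{"jaw":1,"linear":[0,0,0],"twist":0}]'
python3 - <<'E'
from h import *
from scipy.spatial.transform import Rotation as R
o=robot.get_obs();M=R.from_quat(o["tool_rot"]).as_matrix();p=o["position"]
S,c=cloud("scene")
Q=S.reshape(-1,3);Q=Q[(np.hypot(Q[:,0]-.435,Q[:,1]+.064)<.06)&(Q[:,2]>.111)&(Q[:,2]<.13)]
print(len(Q),cv2.minAreaRect((Q[:,:2]*1000).astype(np.float32)))
print("shift tool cm",(M.T@(np.array([.435,-.0637,.074])-p)*100).round(2),"yaw y",np.degrees(np.arctan2(M[1,1],M[0,1])))
cv2.imwrite("pics/s3.png",cv2.resize(c,None,fx=1.4,fy=1.4,interpolation=cv2.INTER_CUBIC))
E
```

```text
time: 27.7
position: [0.4249, 0.235, 0.2358]
tool_rot: [0.707, 0.707, -0.0, -0.0]
ft_force: [-0.2, -0.1, -0.3]
grip_width: 0.0867
grip_force: 0.0
time: 28.7
position: [0.4361, -0.0653, 0.2344]
tool_rot: [0.707, 0.707, 0.0, 0.0]
ft_force: [0.8, 0.5, -0.7]
grip_width: 0.0872
grip_force: 0.0
time: 29.12
position: [0.4362, -0.0639, 0.2342]
tool_rot: [0.812, 0.583, 0.0, 0.0]
ft_force: [-0.3, 0.3, 0.1]
grip_width: 0.0871
grip_force: 0.0
816 ((436.6431884765625, -62.78512954711914), (68.93704986572266, 50.3854866027832), 71.47978973388672)
shift tool cm [-0.02 -0.12 16.02] yaw y -18.647671345337557
```

View pics/s3.png

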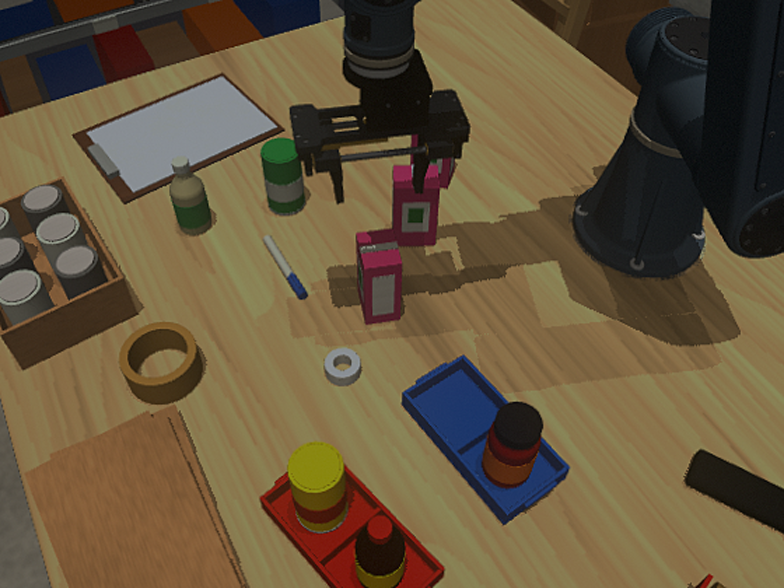

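The chilli jar (515,450) stands in the blue tray, and soy and tin are in the red. The gripper hovers over the right carton (380,280), whose pose is unchanged. Descend and grip.

```bash
python3 -m pendant '[{"jaw":1,"linear":[0,0,1],"twist":0},{"jaw":1,"linear":[0,0,2],"twist":0},{"jaw":1,"linear":[0,0,2],"twist":0},{"jaw":1,"linear":[0,0,2],"twist":0},{"jaw":1,"linear":[0,0,2],"twist":0},{"jaw":1,"linear":[0,0,2],"twist":0},{"jaw":1,"linear":[0,0,2],"twist":0},{"jaw":1,"linear":[0,0,2],"twist":0},{"jaw":1,"linear":[0,0,0.9],"twist":0},{"jaw":1,"linear":[0,0,0],"twist":0},{"jaw":1,"linear":[0,0,0],"twist":0}]'
python3 -m pendant '[{"jaw":0.85,"linear":[0,0,0],"twist":0},{"jaw":0.7,"linear":[0,0,0],"twist":0},{"jaw":0.6,"linear":[0,0,0],"twist":0},{"jaw":0.5,"linear":[0,0,0],"twist":0},{"jaw":0.4,"linear":[0,0,0],"twist":0},{"jaw":0.4,"linear":[0,0,0],"twist":0},{"jaw":0.4,"linear":[0,0,0],"twist":0},{"jaw":0.3,"linear":[0,0,0],"twist":0},{"jaw":0.3,"linear":[0,0,0],"twist":0}]' 20
python3 -m pendant '[{"jaw":0.3,"linear":[0,0,-0.5],"twist":0},{"jaw":0.3,"linear":[0,0,-1],"twist":0},{"jaw":0.3,"linear":[0,0,0],"twist":0},{"jaw":0.3,"linear":[0,0,0],"twist":0}]'
```

```text
time: 30.08
position: [0.4364, -0.0638, 0.075]
tool_rot: [0.813, 0.583, -0.0, -0.0]
ft_force: [0.2, -0.9, -0.4]
grip_width: 0.0868
grip_force: 0.0
time: 30.83
position: [0.4363, -0.0639, 0.0752]
tool_rot: [0.813, 0.582, 0.0, 0.0]
ft_force: [-1.0, -0.4, 4.0]
grip_width: 0.0499
grip_force: 20.0
time: 31.17
position: [0.4367, -0.064, 0.0903]
tool_rot: [0.813, 0.582, 0.0, 0.001]
ft_force: [-0.7, 0.7, -2.1]
grip_width: 0.0501
grip_force: 20.0
```

```bash
python3 -m pendant '[{"jaw":0.3,"linear":[0,0,-1.5],"twist":0},{"jaw":0.3,"linear":[0,0,-2],"twist":0},{"jaw":0.3,"linear":[0,0,-2],"twist":0},{"jaw":0.3,"linear":[0,0,-2],"twist":0},{"jaw":0.3,"linear":[0,0,-2],"twist":0},{"jaw":0.3,"linear":[0,0,-2],"twist":0},{"jaw":0.3,"linear":[0,0,-2],"twist":0},{"jaw":0.3,"linear":[0,0,-1],"twist":0},{"jaw":0.3,"linear":[0,0,0],"twist":-6.2},{"jaw":0.3,"linear":[0,0,0],"twist":-6.2},{"jaw":0.3,"linear":[0,0,0],"twist":-6.2},{"jaw":0.3,"linear":[0,0,0],"twist":-6.2}]'
python3 -m pendant '[{"jaw":0.3,"linear":[1.1,0.1,0],"twist":0},{"jaw":0.3,"linear":[2,0.2,0],"twist":0},{"jaw":0.3,"linear":[2.4,0.2,0],"twist":0},{"jaw":0.3,"linear":[2.4,0.2,0],"twist":0},{"jaw":0.3,"linear":[2.4,0.2,0],"twist":0},{"jaw":0.3,"linear":[2.4,0.2,0],"twist":0},{"jaw":0.3,"linear":[2.4,0.2,0],"twist":0},{"jaw":0.3,"linear":[2.4,0.2,0],"twist":0},{"jaw":0.3,"linear":[1.6,0.2,0],"twist":0},{"jaw":0.3,"linear":[1,0.1,0],"twist":0},{"jaw":0.3,"linear":[0,0,0],"twist":0},{"jaw":0.3,"linear":[0,0,0],"twist":0}]'
python3 - <<'E'
from h import *
from scipy.spatial.transform import Rotation as R
o=robot.get_obs();M=R.from_quat(o["tool_rot"]).as_matrix();p=o["position"]
print("shift tool cm",(M.T@(np.array([.4335,.1385,.0902])-p)*100).round(2),"yaw y",np.degrees(np.arctan2(M[1,1],M[0,1])))
E
```

```text
time: 32.17
position: [0.4359, -0.0637, 0.2346]
tool_rot: [0.667, 0.745, -0.0, -0.001]
ft_force: [0.4, 0.5, -0.3]
grip_width: 0.0501
grip_force: 20.0
time: 33.17
position: [0.4328, 0.1382, 0.2347]
tool_rot: [0.669, 0.743, -0.0, -0.0]
ft_force: [-0.4, -0.4, -0.3]
grip_width: 0.0503
grip_force: 20.0
shift tool cm [ 0.03  0.09 14.45] yaw y 6.019657787849933
```

```bash
python3 -m pendant '[{"jaw":0.3,"linear":[0,0.1,1],"twist":0},{"jaw":0.3,"linear":[0,0,2],"twist":0},{"jaw":0.3,"linear":[0,0,2],"twist":0},{"jaw":0.3,"linear":[0,0,2],"twist":0},{"jaw":0.3,"linear":[0,0,2],"twist":0},{"jaw":0.3,"linear":[0,0,2],"twist":0},{"jaw":0.3,"linear":[0,0,2],"twist":0},{"jaw":0.3,"linear":[0,0,1],"twist":0},{"jaw":0.3,"linear":[0,0,0.5],"twist":0},{"jaw":0.3,"linear":[0,0,0],"twist":0},{"jaw":0.3,"linear":[0,0,0],"twist":0}]'
python3 -m pendant '[{"jaw":0.3,"linear":[0,0,0.3],"twist":0},{"jaw":0.3,"linear":[0,0,0.3],"twist":0},{"jaw":0.3,"linear":[0,0,0.2],"twist":0},{"jaw":0.3,"linear":[0,0,0.1],"twist":0},{"jaw":0.3,"linear":[0,0,0],"twist":0},{"jaw":0.3,"linear":[0,0,0],"twist":0}]'
```

```text
time: 34.08
position: [0.4347, 0.1374, 0.0902]
tool_rot: [0.67, 0.743, 0.0, 0.0]
ft_force: [0.4, 0.2, -0.2]
grip_width: 0.05
grip_force: 20.0
time: 34.58
position: [0.4342, 0.1381, 0.0811]
tool_rot: [0.669, 0.743, 0.0, 0.0]
ft_force: [0.0, 0.3, -2.3]
grip_width: 0.0499
grip_force: 20.0
```

```bash
python3 -m pendant '[{"jaw":0.3,"linear":[0,0,0.1],"twist":0},{"jaw":0.3,"linear":[0,0,0],"twist":0},{"jaw":0.3,"linear":[0,0,0],"twist":0}]'
python3 -m pendant '[{"jaw":0.3,"linear":[0,0,0.05],"twist":0},{"jaw":0.3,"linear":[0,0,0],"twist":0},{"jaw":0.3,"linear":[0,0,0],"twist":0}]'
```

```text
time: 34.83
position: [0.4343, 0.1381, 0.0802]
tool_rot: [0.669, 0.743, 0.0, 0.0]
ft_force: [0.6, 0.6, 0.7]
grip_width: 0.0497
grip_force: 20.0
time: 35.08
position: [0.4343, 0.1381, 0.0802]
tool_rot: [0.669, 0.743, 0.0, 0.0]
ft_force: [-1.7, 0.3, 6.2]
grip_width: 0.0499
grip_force: 20.0
```

Contact. Release, rise, back off and look at everything.

```bash
python3 -m pendant '[{"jaw":0.65,"linear":[0,0,0],"twist":0},{"jaw":0.8,"linear":[0,0,0],"twist":0},{"jaw":1,"linear":[0,0,0],"twist":0},{"jaw":1,"linear":[0,0,0],"twist":0},{"jaw":1,"linear":[0,0,0],"twist":0},{"jaw":1,"linear":[0,0,-0.5],"twist":0},{"jaw":1,"linear":[0,0,-1.5],"twist":0},{"jaw":1,"linear":[0,0,-2.5],"twist":0},{"jaw":1,"linear":[0,0,-3],"twist":0},{"jaw":1,"linear":[0,0,-3],"twist":0},{"jaw":1,"linear":[0,0,-3],"twist":0},{"jaw":1,"linear":[0,0,-3],"twist":0}]'
python3 -m pendant '[{"jaw":1,"linear":[-1.5,0,0],"twist":0},{"jaw":1,"linear":[-2.5,0,0],"twist":0},{"jaw":1,"linear":[-2.5,0,0],"twist":0},{"jaw":1,"linear":[-2.5,0,0],"twist":0},{"jaw":1,"linear":[-2.5,0,0],"twist":0},{"jaw":1,"linear":[-2.5,0,0],"twist":0},{"jaw":1,"linear":[-2.5,0,0],"twist":0},{"jaw":1,"linear":[-1.5,0,0],"twist":0},{"jaw":1,"linear":[0,0,0],"twist":0},{"jaw":1,"linear":[0,0,0],"twist":0},{"jaw":1,"linear":[0,0,0],"twist":0},{"jaw":1,"linear":[0,0,0],"twist":0}]'
python3 - <<'E'
from h import *
S,c=cloud("scene")
cv2.imwrite("pics/s4.png",cv2.resize(c,None,fx=1.4,fy=1.4,interpolation=cv2.INTER_CUBIC))
for n,x,y in(("soy",.6195,.269),("yel",.6424,.173),("chi",.4254,.235),("tea",.434,.138),("vin",.608,-.3445),("grn",.463,-.319)):
    Q=S.reshape(-1,3);Q=Q[(np.hypot(Q[:,0]-x,Q[:,1]-y)<.045)&(Q[:,2]>.04)]
    t=Q[Q[:,2]>np.percentile(Q[:,2],98)-.008]
    print(n,np.percentile(Q[:,2],98).round(4),((t[:,:2].min(0)+t[:,:2].max(0))/2).round(3))
E
```

```text
time: 36.08
position: [0.4336, 0.138, 0.2463]
tool_rot: [0.669, 0.743, -0.0, -0.0]
ft_force: [-0.0, 0.3, 0.2]
grip_width: 0.0867
grip_force: 0.0
time: 37.08
position: [0.4525, -0.04, 0.2445]
tool_rot: [0.669, 0.743, -0.0, -0.0]
ft_force: [-0.7, -0.4, -0.3]
grip_width: 0.0869
grip_force: 0.0
soy 0.1372 [0.621 0.27 ]
yel 0.1184 [0.643 0.174]
chi 0.1172 [0.427 0.235]
tea 0.1275 [0.435 0.138]
vin 0.1319 [ 0.609 -0.343]
grn 0.1127 [ 0.471 -0.317]
```

View pics/s4.png

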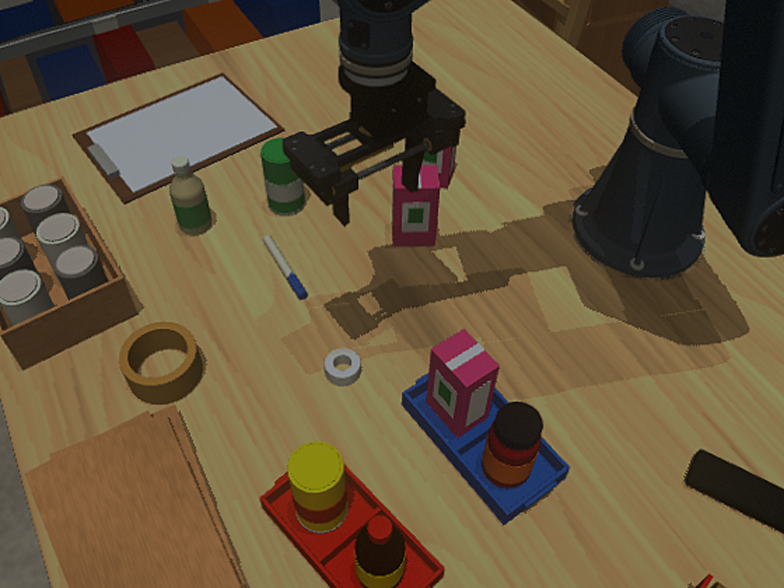

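All four items stand upright, one to a cell: tin (318,485), soy (380,550), carton (463,380) and jar (515,445). Their tops are 5 mm higher than before, as the tray floor requires. The vinegar bottle (190,195) and green tin (283,175) have not moved, and the gripper is clear.

```bash
python3 -c "
from rig import robot
print(robot.hand_in())"
```

```text
the job is handed in; nothing more can be done
None
```

Both orders are made up and handed in at about 37 s: soy bottle and yellow tin in the red tray first, then chilli jar and tea carton in the blue tray, with the vinegar bottle and green tin untouched.

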